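# Load the roller feeder and close its sliding hatch

## Robot

A 7-joint arm with a two-finger parallel gripper is mounted at the origin on the work surface. World frame = base frame: x ahead of the robot, y to its left, z up, the work surface at z = 0. Lengths are in m, angles in rad, forces in N, time in s.
With the tool pointing down it reaches from about 0.425 to 0.875 m from the base axis. Payload 4.7 kg.
Tool frame: the origin (TCP) lies on the centre line of the jaws, within the pads' length; the fingertips stand 8 mm ahead of it and the grasp point (between the pads) lies 11 mm behind it; z points along the fingers, y is the direction in which the jaws open and shut (so a half turn about z gives the same grasp; the last joint's range is limited). The gripper opens to 87 mm and grips with 3 to 60 N. Pads are 19 mm wide; open, the fingers measure 117 mm over their backs; the gripper's body (75 mm by 190 mm) begins 51 mm behind the grasp point.
Start: joints at [1.338, 0.321, -0.07, 1.45, 0.023, 1.371, -0.057], TCP at [0.159, -0.63, 0.231] pointing down, gripper open.
Joint ranges: [-2.86, 2.86], [-0.3, 2.09], [-1.38, 1.24], [0.06, 2.45], [-1.56, 4.7], [0.09, 2.05], [-2.69, 2.69]. Speed limits (rad/s): [2.57, 2.57, 3.14, 3.14, 3.14, 3.14, 3.14].

## Interface

Orientations are given as a rotation vector (axis times angle).
In Python, from bench import status, optics, order gives the robot as it stands.
- The arm moves only by the tool step_arm, never from a script. Its argument "rows" is a list of rows, each a list of 3 entries, a list of its own where there are three numbers: the turn, a rotation vector about the tool's x, y, z in degrees, then the shift along the tool's x, y, z in mm, then the finger opening in mm, from 0 to 87. A call has 1 to 12 rows; each row shifts and turns the pose as measured when the row begins, along the tool's axes as they then stand; what a row does not reach is not made up. A row lasts 1/12 s, in which the tool goes at most 41.7 mm and 7.16 degrees, less where a joint would pass 70% of its speed; a pose out of reach is approached as far as the arm can. A call is refused whole if a number of a shift passes 41.7 or a number of a turn 7.16, either way. A call with a gripper value outside its range is refused whole. The fingers move at their own pace and stop on an object; "grip_force" is the grip in N (left out, the last holds). Time passes only in rows, so rows that do not move let the fingers close. It gives the time, the measured TCP pose, the force and the opening at its end, in the units of the state.
- status.get_state(): the state, without advancing time (a new reading comes with each control period).
- optics.get_image(name): name is "side" or "top"; returns a dict with "frame" (420x560x3 uint8, red, green, blue), "range_z" (420x560 float32, m along the optical axis (not along the pixel's ray), 0 where there is no reading), "K" (3x3 intrinsics, pixels), "R" (3x3) and "t" (3): a world point X has camera coordinates R X + t. Camera axes: x right, y down, z forward; pixel columns grow to the right and rows downward; lengths in m; the calibration is good to about 2 mm. A picture is of the moment at which its call begins.
- order.close_job(): hands the job in, once; it reports no verdict.
The state is a dict: "time": time; "joint_positions": joint angles; "qd": joint speeds; "joint_torque": joint torques, N m; "position": TCP position; "tool_rot": TCP orientation; "ft_force": force on the tool from outside, world axes, zero at the start; "torque": the same for the moment, N m; "grip_width": opening from 0.0 (shut) to 1.0 (fully open).
Only numpy, scipy, OpenCV 4.12 (cv2) and the standard library are available. Lean on these libraries where they do the work, as an engineer would, in place of code of your own. Each camera call takes 0.05 s, during which the arm holds its last target.

## Task

Load the small cardboard box into the roller feeder: set it down gently and upright on the rollers in the open loading port, without dropping it, and let it roll down under the clear cover to rest against the stop. Then push the sliding hatch fully shut against its frame. Leave the other things on the bench where they stand.

Things in the scene. Friction and masses are not known exactly. Their poses are not given: they have to be found in the camera images.
- carton: The small cardboard box to load: 60 mm (its x) x 80 mm (its y) x 70 mm tall, about 0.2 kg, rigid, with a white band round it and a strip of white tape along the middle of its top. It stands on the bench. Origin: centre of its underside, z up.
- feeder: White roller feeder fixed to the bench: an open-topped trough 162 mm (x) x 446 mm (y), walls 6 mm thick, 146 mm high, 150 mm of room between them. Origin: centre of its underside on the bench. Its y runs along the lane of rollers, uphill: they fall 6 degrees from the +y end to a stop plate at the -y end, turn freely, and a box set on them rolls down by itself.
- feeder_load (a point): Point at roller-top height in the loading port, at feeder (0, 0.125), 64 mm above the bench: aim the carton's underside centre here. The port is open above from feeder y +0.018 to +0.215. Low guide strips 76 mm apart, 16 mm higher than the rollers, flank the lane: the carton fits only with its 80 mm side along feeder y, either way round. Axes as the feeder's.
- feeder_stop (a point): Point at roller-top height, at feeder (0, -0.168), 33 mm above the bench: about where the carton's underside centre lies when it rests against the stop plate. This low half (feeder y -0.215 to +0.018) is under a fixed clear cover whose underside is 140 mm above the bench. Axes as the feeder's.
- hatch (a joint): Opening of the sliding hatch in m: 0 = shut against the frame plate at the feeder's +y end (162 mm high), 0.2 = fully open, over the fixed cover. It closes along feeder +y with about 2 N of friction and stays where left. Grey frame with a clear pane, 158 mm (x) x 200 mm (y), 10 mm thick, top 158 mm above the bench; shut, it spans feeder y +0.015 to +0.215.
- hatch_bar (a point): Middle of the top edge of the hatch's dark steel bar, 188 mm above the bench. The bar stands upright on the hatch: 100 mm long along feeder x, 12 mm thick along y, 30 mm tall, centred 25 mm from the hatch edge that is farther from the frame plate. It lies at feeder y = 0.040 - hatch. Axes as the feeder's.
- bigbox: Bystander: a wider cardboard box, 100 x 130 x 60 mm, too wide for the rollers. Origin: centre of its underside.
- amber: Bystander: an amber bottle, 66 mm across, 150 mm tall. Origin: centre of its underside.
- tuberack: Bystander: a white tube rack with capped tubes, 50 x 120 x 90 mm. Origin: centre of its underside.
- timer: Bystander: a flat grey timer, 60 x 70 x 20 mm. Origin: centre of its underside.
- beaker: Bystander: a glass beaker, 64 mm across, 80 mm tall. Origin: centre of its underside.
- washbottle: Bystander: a white bottle, 70 mm across, 170 mm tall. Origin: centre of its underside.

How it is judged:
On the way, in this order (a step that is already met when the one before it is completed fails the run):
1. the carton lies at rest against the stop at the low end of the rollers, released (y of carton in the frame of feeder between -0.185 and -0.153 m and x of carton in the frame of feeder between -0.02 and 0.02 m and z of carton in the frame of feeder below 0.045 m and angle between carton's own z axis and vertical below 0.2 rad and linear speed of carton below 0.03 m/s and contact force between carton and the fingers below 0.1 N), for 0.2 s.
2. the hatch is pushed fully shut (value of joint hatch below 0.005 m), for 0.2 s.
At the end, for the whole second after the job is handed in: The carton rests upright (within 0.2 rad of vertical) in the lane at the stop: its underside centre within feeder y -0.185 to -0.153, within 20 mm of the lane's middle and less than 45 mm above the bench, moving slower than 0.03 m/s; and the hatch is within 5 mm of closed and still (y of carton in the frame of feeder between -0.185 and -0.153 m and x of carton in the frame of feeder between -0.02 and 0.02 m and z of carton in the frame of feeder below 0.045 m and angle between carton's own z axis and vertical below 0.2 rad and linear speed of carton below 0.03 m/s and value of joint hatch below 0.005 m and velocity of joint hatch below 0.01 m/s); the robot touches nothing.
It fails at once if the carton is tipped over (more than 0.7 rad) (angle between carton's own z axis and vertical above 0.7 rad).
It fails at once if the carton is dropped or thrown (moves faster than 0.8 m/s while the robot does not touch it) (linear speed of carton above 0.8 m/s and contact force between carton and the fingers below 0.05 N).
It fails at once if a bystander is moved more than 40 mm (distance of any of bigbox, amber, tuberack, timer, beaker, washbottle from where it was at the start of the episode above 0.04 m).
It fails at once if a bystander is tipped over (more than 0.6 rad) (angle between any of bigbox, amber, tuberack, timer, beaker, washbottle's own z axis and vertical above 0.6 rad).
It also fails if it takes over 51 s, if anything falls off the work surface, if the arm or the gripper's body presses on something with over 40 N, if the wrist force passes 120 N, or if a joint passes its speed limit or range.

## Working session

There is one attempt and no reset: what is moved stays moved. The work goes in short steps, Python scripts to look and compute and a tool call to move; the robot and the scene stay as the last step left them, time stands still between calls to the robot, and variables do not carry over. Pictures are saved under pics/ and viewed, and the job is handed in when it is done.

Besides the shell and the picture viewer there is one more tool, called after "Emit:" as a command line: name --argument value ..., lists and objects as JSON in quotes. step_arm: Moves the arm, as the interface text tells. Its arguments: {"type":"object","properties":{"rows":{"type":"array"},"grip_force":{"type":"number"}},"required":["rows"]}

```bash
ls; mkdir -p pics; python3 - <<'E'
from bench import status, optics
import cv2
print(status.get_state())
for n in ("top","side"):
    d=optics.get_image(n); cv2.imwrite(f"pics/{n}0.png",d["frame"][:,:,::-1]); print(n,d["K"],d["R"],d["t"])
    import numpy as np; np.savez(f"{n}0.npz",**d)
E
```

```text
pics
{'time': 0.0, 'joint_positions': array([ 1.33810009,  0.32182262, -0.07013015,  1.4516697 ,  0.02260527,
        1.37076459, -0.05688877]), 'qd': array([0.00044467, 0.0003956 , 0.00069861, 0.00076021, 0.00027494,
       0.00135917, 0.00082813]), 'joint_torque': array([-2.30766454e-04, -4.91282701e+01, -4.03702240e-01, -3.12526023e+01,
       -6.39276858e-02,  4.38099552e-02,  1.71464258e-04]), 'position': array([ 0.15864401, -0.62980043,  0.22946475]), 'tool_rot': array([-3.11585248e+00, -3.86589637e-01,  4.98080450e-04]), 'ft_force': array([ 0.00426088,  0.97847064, -0.43358726]), 'torque': array([ 0.06102606,  0.04489635, -0.01078682]), 'grip_width': 0.9981283250857004}
top [[532.95264584   0.         275.28698599]
 [  0.         532.95264584 206.57095792]
 [  0.           0.           1.        ]] [[ 0.03057708 -0.99952282 -0.00437957]
 [-0.97104873 -0.02866688 -0.23715515]
 [ 0.23691643  0.01150428 -0.97146192]] [-0.01763823  0.58529229  1.53176659]
side [[475.69248473   0.         281.11101905]
 [  0.         475.69248473 213.54403348]
 [  0.           0.           1.        ]] [[-0.79320209 -0.60894864 -0.00346387]
 [-0.30406191  0.4009794  -0.86415385]
 [ 0.52761425 -0.68439541 -0.50321579]] [0.40206222 0.30726734 1.29374767]
```

View pics/top0.png

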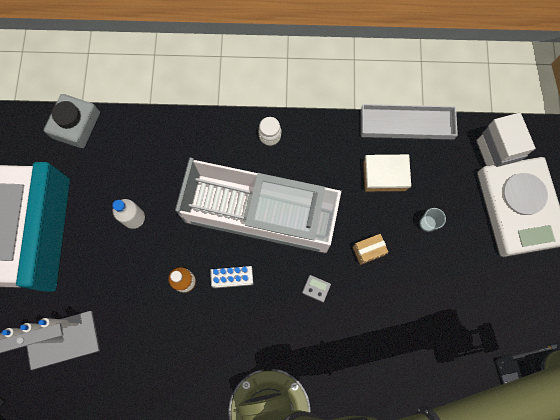

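View pics/side0.png

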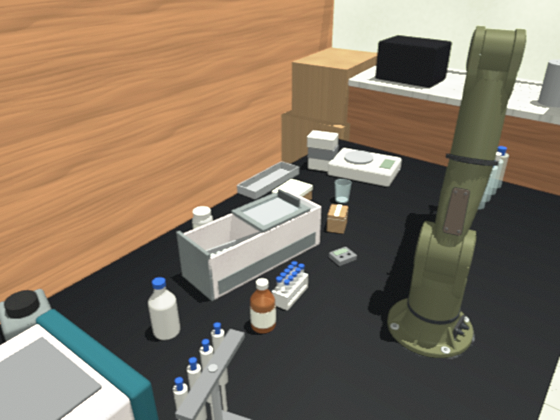

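The top view shows the carton at about (370,249) and the feeder from about (185,190), the frame end, to (335,225), the low end. The hatch is open at the right, with its bar near (325,222). I'll measure these with the depth data next.

```bash
cat > h.py <<'E'
import numpy as np, cv2
def cloud(d):
    z=d["range_z"]; v,u=np.mgrid[:z.shape[0],:z.shape[1]]
    K=d["K"]; c=np.stack([(u-K[0,2])/K[0,0]*z,(v-K[1,2])/K[1,1]*z,z],-1)
    X=(c-d["t"])@d["R"]; X[z<=0]=np.nan; return X
def proj(d,P):
    c=d["R"]@np.asarray(P,float)+d["t"]; p=d["K"]@c; return p[:2]/p[2]
E
python3 - <<'E'
from h import *
d=dict(np.load("top0.npz")); X=cloud(d); f=d["frame"]
np.set_printoptions(precision=4,suppress=True)
def box(u0,u1,v0,v1,z0,z1):
    m=np.zeros(X.shape[:2],bool); m[v0:v1,u0:u1]=1
    m&=(X[...,2]>z0)&(X[...,2]<z1); return m
for name,b in dict(carton=(345,395,228,270,.06,.085),big=(355,420,145,200,.05,.075),feedwall=(170,350,150,258,.137,.151),hatch=(240,345,165,245,.153,.162),frame=(170,210,150,225,.155,.17),
  timer=(295,340,270,305,.012,.03),rack=(205,260,260,290,.05,.12),beaker=(415,450,200,240,.03,.1),amber=(160,200,260,300,.03,.17),bar=(295,345,190,250,.176,.196)).items():
    m=box(*b); P=X[m]
    if len(P)<5: print(name,len(P));continue
    r=cv2.minAreaRect((P[:,:2]*1000).astype(np.float32))
    print(name,len(P),"z med",np.median(P[:,2]),"rect",r,"med",np.median(P,0))
c=cv2.resize(f[130:320,150:460,::-1],None,fx=2.5,fy=2.5,interpolation=cv2.INTER_CUBIC); cv2.imwrite("pics/crop.png",c)
E
```

```text
carton 556 z med 0.06913532234596195 rect ((470.7159423828125, -288.1994323730469), (60.829586029052734, 81.95947265625), 22.869874954223633) med [ 0.4707 -0.2886  0.0691]
big 1394 z med 0.0602871888121685 rect ((713.2785034179688, -343.7239074707031), (104.87278747558594, 134.8731689453125), 2.506985902786255) med [ 0.7116 -0.3423  0.0603]
feedwall 1615 z med 0.1456388409075228 rect ((582.8489379882812, 46.41285705566406), (447.8186950683594, 165.1289825439453), 79.16161346435547) med [ 0.549  -0.1241  0.1456]
hatch 2810 z med 0.15659724904985495 rect ((566.1846313476562, -39.0179443359375), (253.80917358398438, 160.2213134765625), 79.5867691040039) med [ 0.566  -0.0266  0.1566]
frame 213 z med 0.1607811626617483 rect ((621.8873291015625, 261.6334228515625), (13.705766677856445, 161.7037353515625), 80.12493133544922) med [0.6193 0.2611 0.1608]
timer 465 z med 0.01945251497266047 rect ((351.376708984375, -130.09475708007812), (70.0850830078125, 60.670223236083984), 68.27435302734375) med [ 0.3512 -0.1291  0.0195]
rack 388 z med 0.08438087149691931 rect ((376.19854736328125, 122.81010437011719), (49.9311408996582, 119.6329345703125), 6.18598747253418) med [0.378  0.1222 0.0844]
beaker 282 z med 0.06210163790629909 rect ((562.3704223632812, -474.6519775390625), (61.2871208190918, 64.2015151977539), 46.68498992919922) med [ 0.5673 -0.4834  0.0621]
amber 495 z med 0.1046588733596116 rect ((360.35284423828125, 265.9774169921875), (64.56863403320312, 64.72822570800781), 2.253192663192749) med [0.3553 0.2582 0.1047]
bar 154 z med 0.187133243244689 rect ((554.5014038085938, -103.06438446044922), (11.874751091003418, 100.09818267822266), 79.29243469238281) med [ 0.5529 -0.1033  0.1871]
```

View pics/crop.png

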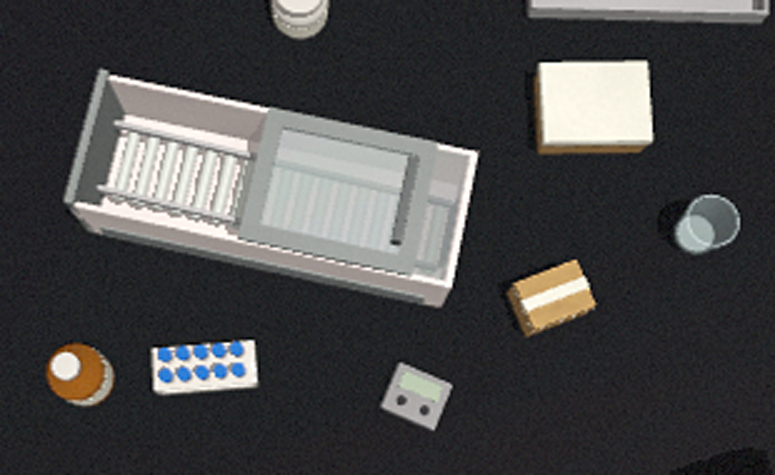

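```bash
cat >> h.py <<'E'
from scipy.spatial.transform import Rotation as Ro, Slerp
FC=np.array([.583,.047]); FY=np.array([np.cos(np.radians(79.2)),np.sin(np.radians(79.2))]); FX=np.array([FY[1],-FY[0]])
def fw(x,y): return FC+x*FX+y*FY
def ori(yaw,tilt=0):  # tool z down, tool y at world yaw (deg); tilt deg about tool-y direction (world)
    a=np.radians(yaw); y=np.array([np.cos(a),np.sin(a),0]); z=np.array([0,0,-1.]); x=np.cross(y,z)
    return Ro.from_rotvec(np.radians(tilt)*y)*Ro.from_matrix(np.stack([x,y,z],1))
def plan(p1,R1,n=None,opening=87,vmax=35,wmax=7.0):
    from bench import status
    s=status.get_state(); p0=s["position"]; R0=Ro.from_rotvec(s["tool_rot"])
    d=np.asarray(p1)-p0; ang=np.degrees((R0.inv()*R1).magnitude())
    n=n or int(max(1,np.ceil(np.linalg.norm(d)*1000/vmax),np.ceil(ang/wmax)))
    sl=Slerp([0,1],Ro.concatenate([R0,R1])); print("t",s["time"],"n",n,"dist",d.round(4),"ang",ang.round(2),"F",s["ft_force"].round(1),"w",s["grip_width"])
    for k in range(n):
        Ra,Rb=sl(k/n),sl((k+1)/n)
        print([list(np.degrees((Ra.inv()*Rb).as_rotvec()).round(1)+0.),list((Ra.inv().apply(d/n)*1000).round(0)+0.),opening])
E
python3 - <<'E'
from h import *
plan([.4707,-.2885,.2],ori(22.9),16)
E
```

```text
t 0.1 n 16 dist [ 0.3121  0.3413 -0.0296] ang 98.76 F [0.5 0.1 0.3] w 0.9997043138620874
[[np.float64(0.0), np.float64(0.0), np.float64(-6.2)], [np.float64(24.0), np.float64(-16.0), np.float64(2.0)], 87]
[[np.float64(0.0), np.float64(0.0), np.float64(-6.2)], [np.float64(26.0), np.float64(-13.0), np.float64(2.0)], 87]
[[np.float64(0.0), np.float64(0.0), np.float64(-6.2)], [np.float64(27.0), np.float64(-10.0), np.float64(2.0)], 87]
[[np.float64(0.0), np.float64(0.0), np.float64(-6.2)], [np.float64(28.0), np.float64(-7.0), np.float64(2.0)], 87]
[[np.float64(0.0), np.float64(0.0), np.float64(-6.2)], [np.float64(29.0), np.float64(-4.0), np.float64(2.0)], 87]
[[np.float64(0.0), np.float64(0.0), np.float64(-6.2)], [np.float64(29.0), np.float64(-1.0), np.float64(2.0)], 87]
[[np.float64(0.0), np.float64(0.0), np.float64(-6.2)], [np.float64(29.0), np.float64(2.0), np.float64(2.0)], 87]
[[np.float64(0.0), np.float64(0.0), np.float64(-6.2)], [np.float64(28.0), np.float64(5.0), np.float64(2.0)], 87]
[[np.float64(0.0), np.float64(0.0), np.float64(-6.2)], [np.float64(28.0), np.float64(8.0), np.float64(2.0)], 87]
[[np.float64(0.0), np.float64(0.0), np.float64(-6.2)], [np.float64(27.0), np.float64(11.0), np.float64(2.0)], 87]
[[np.float64(0.0), np.float64(0.0), np.float64(-6.2)], [np.float64(25.0), np.float64(14.0), np.float64(2.0)], 87]
[[np.float64(0.0), np.float64(0.0), np.float64(-6.2)], [np.float64(24.0), np.float64(16.0), np.float64(2.0)], 87]
[[np.float64(0.0), np.float64(0.0), np.float64(-6.2)], [np.float64(22.0), np.float64(19.0), np.float64(2.0)], 87]
[[np.float64(0.0), np.float64(0.0), np.float64(-6.2)], [np.float64(20.0), np.float64(21.0), np.float64(2.0)], 87]
[[np.float64(0.0), np.float64(0.0), np.float64(-6.2)], [np.float64(17.0), np.float64(23.0), np.float64(2.0)], 87]
[[np.float64(0.0), np.float64(0.0), np.float64(-6.2)], [np.float64(15.0), np.float64(25.0), np.float64(2.0)], 87]
```

Emit:
step_arm --rows '[[[0,0,-6.2],[24,-16,2],87],[[0,0,-6.2],[26,-13,2],87],[[0,0,-6.2],[27,-10,2],87],[[0,0,-6.2],[28,-7,2],87],[[0,0,-6.2],[29,-4,2],87],[[0,0,-6.2],[29,-1,2],87],[[0,0,-6.2],[29,2,2],87],[[0,0,-6.2],[28,5,2],87],[[0,0,-6.2],[28,8,2],87],[[0,0,-6.2],[27,11,2],87],[[0,0,-6.2],[25,14,2],87],[[0,0,-6.2],[24,16,2],87]]' --grip_force 15

```text
time: 1.1
position: [0.3875, -0.362, 0.197]
tool_rot: [-2.191, -2.234, 0.004]
ft_force: [-0.5, -0.1, -1.0]
grip_width: 0.996
```

```bash
sed -i 's/print(\[list(np.degrees(\(.*\)$/print(str([[float(q) for q in np.degrees((Ra.inv()*Rb).as_rotvec()).round(1)+0.],[int(q) for q in (Ra.inv().apply(d\/n)*1000).round(0)],opening]))/' h.py; python3 - <<'E'
from h import *
plan([.4707,-.2885,.2],ori(22.9))
E
```

```text
t 1.1 n 4 dist [0.0832 0.0735 0.003 ] ang 21.81 F [-0.5 -0.1 -1. ] w 0.9960237349948874
[[-0.1, -0.1, -5.4], [18, 21, -1], 87]
[[-0.1, -0.1, -5.4], [16, 23, -1], 87]
[[-0.1, -0.1, -5.4], [14, 24, -1], 87]
[[-0.1, -0.1, -5.4], [11, 25, -1], 87]
```

Emit:
step_arm --rows '[[[-0.1,-0.1,-5.4],[18,21,-1],87],[[-0.1,-0.1,-5.4],[16,23,-1],87],[[-0.1,-0.1,-5.4],[14,24,-1],87],[[-0.1,-0.1,-5.4],[11,25,-1],87],[[0,0,0],[0,0,0],87]]'

```text
time: 1.52
position: [0.4757, -0.2756, 0.1987]
tool_rot: [-1.694, -2.639, -0.006]
ft_force: [-0.0, 1.3, 0.9]
grip_width: 0.998
```

```bash
python3 - <<'E'
from h import *
plan([.4707,-.2885,.12],ori(22.9),6)
E
```

```text
t 1.5167 n 6 dist [-0.005  -0.0129 -0.0787] ang 1.75 F [-0.   1.3  0.9] w 0.9975456943229242
[[0.0, -0.1, 0.3], [-2, -2, 13], 87]
[[0.0, -0.1, 0.3], [-2, -2, 13], 87]
[[0.0, -0.1, 0.3], [-2, -2, 13], 87]
[[0.0, -0.1, 0.3], [-2, -2, 13], 87]
[[0.0, -0.1, 0.3], [-2, -2, 13], 87]
[[0.0, -0.1, 0.3], [-2, -2, 13], 87]
```

Emit:
step_arm --rows '[[[0,-0.1,0.6],[-3,-4,13],87],[[0,-0.1,0.4],[-3,-4,13],87],[[0,0,0.3],[-2,-2,13],87],[[0,0,0.3],[-1,-2,13],87],[[0,0,0],[0,0,13],87],[[0,0,0],[0,0,8],87],[[0,0,0],[0,0,0],87]]'

```text
time: 2.1
position: [0.4681, -0.2863, 0.1212]
tool_rot: [-1.728, -2.617, -0.002]
ft_force: [0.1, 0.1, -0.4]
grip_width: 0.998
```

```bash
python3 - <<'E'
from h import *
plan([.4707,-.2885,.04],ori(22.9),6)
from bench import optics
for n in ("top","side"):
    d=optics.get_image(n); u,v=[int(q) for q in proj(d,[.47,-.288,.07])]
    c=d["frame"][v-60:v+60,u-80:u+80,::-1]; cv2.imwrite(f"pics/{n}1.png",cv2.resize(c,None,fx=4,fy=4,interpolation=cv2.INTER_CUBIC))
E
```

```text
t 2.1 n 6 dist [ 0.0026 -0.0022 -0.0812] ang 0.38 F [ 0.1  0.1 -0.4] w 0.9975931678526958
[[0.0, 0.0, 0.0], [-1, 0, 14], 87]
[[0.0, 0.0, 0.0], [-1, 0, 14], 87]
[[0.0, 0.0, 0.0], [-1, 0, 14], 87]
[[0.0, 0.0, 0.0], [-1, 0, 14], 87]
[[0.0, 0.0, 0.0], [-1, 0, 14], 87]
[[0.0, 0.0, 0.0], [-1, 0, 14], 87]
```

View pics/side1.png

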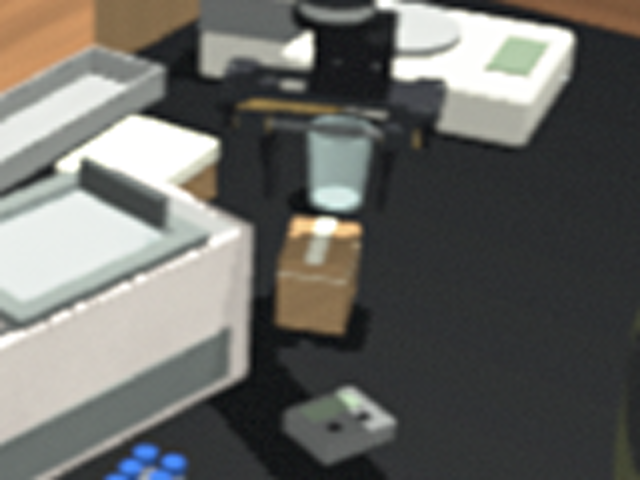

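The side crop shows the open fingers at about x 265 and 385, centred over the carton at about (320,270), with their tips just above its top. Next I descend.

Emit:
step_arm --rows '[[[0,0,0],[-2,0,14],87],[[0,0,0],[-1,0,14],87],[[0,0,0],[0,0,14],87],[[0,0,0],[0,0,14],87],[[0,0,0],[0,0,14],87],[[0,0,0],[0,0,10],87],[[0,0,0],[0,0,0],87]]'

```text
time: 2.78
position: [0.4764, -0.2934, 0.0483]
tool_rot: [1.726, 2.61, 0.001]
ft_force: [-0.3, -0.4, 0.1]
grip_width: 0.999
```

Emit:
step_arm --rows '[[[0,0,0],[0,0,0],60],[[0,0,0],[0,0,0],50],[[0,0,0],[0,0,0],50],[[0,0,0],[0,0,0],50],[[0,0,0],[0,0,0],50],[[0,0,0],[0,0,0],50]]' --grip_force 15

```text
time: 3.28
position: [0.4787, -0.295, 0.0524]
tool_rot: [1.723, 2.605, -0.0]
ft_force: [1.0, 1.2, -0.9]
grip_width: 0.686
```

```bash
python3 - <<'E'
from h import *
plan([.4707,-.2885,.275],ori(22.9),10,50)
E
```

```text
t 3.2833 n 10 dist [-0.008   0.0065  0.2226] ang 1.05 F [ 1.   1.2 -0.9] w 0.6864682294157548
[[0.1, 0.1, 0.0], [1, 0, -22], 50]
[[0.1, 0.1, 0.0], [1, 0, -22], 50]
[[0.1, 0.1, 0.0], [1, 0, -22], 50]
[[0.1, 0.1, 0.0], [1, 0, -22], 50]
[[0.1, 0.1, 0.0], [1, 0, -22], 50]
[[0.1, 0.1, 0.0], [1, 0, -22], 50]
[[0.1, 0.1, 0.0], [1, 0, -22], 50]
[[0.1, 0.1, 0.0], [1, 0, -22], 50]
[[0.1, 0.1, 0.0], [1, 0, -22], 50]
[[0.1, 0.1, 0.0], [1, 0, -22], 50]
```

Emit:
step_arm --rows '[[[0,0,0],[0,0,0],75],[[0,0,0],[0,0,1],87],[[0,0,0],[0,0,1],87],[[0,0,0],[3,-1,4],87],[[0,0,0],[4,-1,5],87],[[0,0,0],[4,-1,5],87],[[0,0,0],[1,0,1],87]]'

```text
time: 3.87
position: [0.4715, -0.2847, 0.0345]
tool_rot: [1.723, 2.603, 0.0]
ft_force: [-0.4, -0.3, -0.7]
grip_width: 0.99
```

```bash
python3 - <<'E'
from h import *
plan([.4707,-.2885,.04],ori(22.9),3,87)
from bench import status
print(status.get_state()["position"],status.get_state()["qd"])
from bench import optics
d=optics.get_image("top");X=cloud(d)
m=np.zeros(X.shape[:2],bool); m[228:275,340:400]=1
m&=(X[...,2]>.055)&(X[...,2]<.08); P=X[m]; print(len(P)); print(cv2.minAreaRect((P[:,:2]*1000).astype(np.float32)))
cv2.imwrite("pics/top2.png",cv2.resize(d["frame"][200:300,300:430,::-1],None,fx=5,fy=5))
E
```

```text
t 3.8667 n 3 dist [-0.0008 -0.0038  0.0055] ang 1.16 F [-0.4 -0.3 -0.7] w 0.9903717058028135
[[0.2, 0.3, 0.0], [-1, -1, -2], 87]
[[0.2, 0.3, 0.0], [-1, -1, -2], 87]
[[0.2, 0.3, 0.0], [-1, -1, -2], 87]
[ 0.47153535 -0.2847212   0.03450525] [-0.01084114  0.00058243  0.00041169  0.02778938  0.00732498 -0.03601992
 -0.01915511]
108
((475.59759521484375, -257.38079833984375), (34.5568733215332, 87.11138153076172), 89.82670593261719)
```

View pics/top2.png

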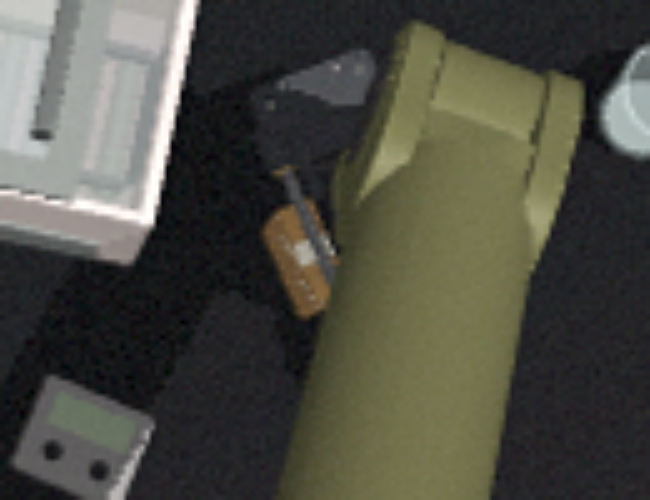

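The carton is upright at about (300,265) in the crop, with the open gripper over it. Next I grip.

Emit:
step_arm --rows '[[[0,0,0],[-1,0,0],60],[[0,0,0],[-1,0,0],50],[[0,0,0],[0,0,0],50],[[0,0,0],[0,0,0],50],[[0,0,0],[0,0,0],50]]' --grip_force 20

```text
time: 4.33
position: [0.4729, -0.2867, 0.0347]
tool_rot: [1.722, 2.603, 0.001]
ft_force: [-0.0, -0.2, 0.8]
grip_width: 0.708
```

```bash
python3 - <<'E'
from h import *
plan([.4707,-.2885,.275],ori(22.9),10,50)
from bench import status
s=status.get_state();print(s["position"],s["qd"])
from bench import optics
d=optics.get_image("side");X=cloud(d)
u,v=[int(q) for q in proj(d,[.47,-.288,.07])]
c=d["frame"][v-60:v+60,u-80:u+80,::-1]; cv2.imwrite("pics/side3.png",cv2.resize(c,None,fx=4,fy=4,interpolation=cv2.INTER_CUBIC))
E
```

```text
t 4.3333 n 10 dist [-0.0022 -0.0018  0.2403] ang 1.2 F [-0.  -0.2  0.8] w 0.7081661249419218
[[0.1, 0.1, 0.0], [0, 0, -24], 50]
[[0.1, 0.1, 0.0], [0, 0, -24], 50]
[[0.1, 0.1, 0.0], [0, 0, -24], 50]
[[0.1, 0.1, 0.0], [0, 0, -24], 50]
[[0.1, 0.1, 0.0], [0, 0, -24], 50]
[[0.1, 0.1, 0.0], [0, 0, -24], 50]
[[0.1, 0.1, 0.0], [0, 0, -24], 50]
[[0.1, 0.1, 0.0], [0, 0, -24], 50]
[[0.1, 0.1, 0.0], [0, 0, -24], 50]
[[0.1, 0.1, 0.0], [0, 0, -24], 50]
[ 0.47286122 -0.28672212  0.03466029] [-0.00033393 -0.00198721 -0.00266341 -0.00824465 -0.00437183 -0.00589075
  0.001537  ]
```

View pics/side3.png

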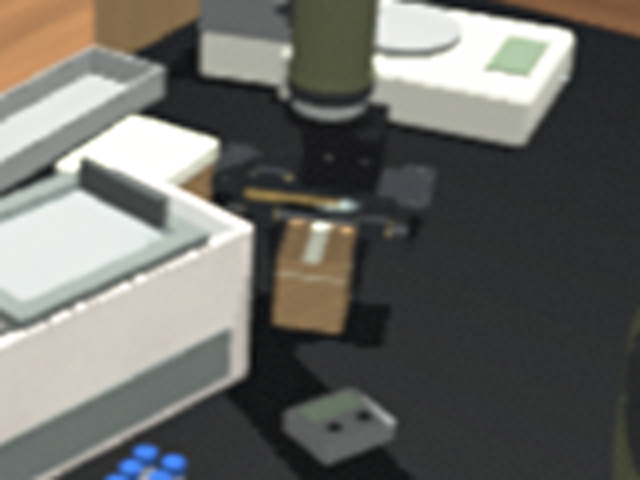

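Emit:
step_arm --rows '[[[0,0,0],[0,0,0],50],[[0,0,0],[0,0,0],50],[[0,0,0],[0,0,-10],50],[[0,0,0],[0,0,-20],50],[[0,0,0],[0,0,-24],50],[[0,0,0],[0,0,-24],50],[[0,0,0],[0,0,-24],50],[[0,0,0],[0,0,-24],50],[[0,0,0],[0,0,-24],50],[[0,0,0],[0,0,-24],50],[[0,0,0],[0,0,-20],50],[[0,0,0],[0,0,-10],50]]'

```text
time: 5.38
position: [0.4647, -0.2812, 0.2477]
tool_rot: [1.726, 2.615, 0.001]
ft_force: [1.4, 0.1, -1.7]
grip_width: 0.687
```

```bash
python3 - <<'E'
from h import *
from bench import optics
p=fw(0,.095);plan([p[0],p[1],.28],ori(-10.8),20,50)
d=optics.get_image("side");cv2.imwrite("pics/side4.png",d["frame"][:,:,::-1])
E
```

```text
t 5.3833 n 20 dist [0.1361 0.4216 0.0323] ang 33.96 F [ 1.4  0.1 -1.7] w 0.686857743028178
[[0.0, 0.0, 1.7], [17, 15, -2], 50]
[[0.0, 0.0, 1.7], [17, 14, -2], 50]
[[0.0, 0.0, 1.7], [18, 14, -2], 50]
[[0.0, 0.0, 1.7], [18, 13, -2], 50]
[[0.0, 0.0, 1.7], [18, 12, -2], 50]
[[0.0, 0.0, 1.7], [19, 12, -2], 50]
[[0.0, 0.0, 1.7], [19, 11, -2], 50]
[[0.0, 0.0, 1.7], [19, 11, -2], 50]
[[0.0, 0.0, 1.7], [20, 10, -2], 50]
[[0.0, 0.0, 1.7], [20, 10, -2], 50]
[[0.0, 0.0, 1.7], [20, 9, -2], 50]
[[0.0, 0.0, 1.7], [20, 8, -2], 50]
[[0.0, 0.0, 1.7], [21, 8, -2], 50]
[[0.0, 0.0, 1.7], [21, 7, -2], 50]
[[0.0, 0.0, 1.7], [21, 7, -2], 50]
[[0.0, 0.0, 1.7], [21, 6, -2], 50]
[[0.0, 0.0, 1.7], [22, 5, -2], 50]
[[0.0, 0.0, 1.7], [22, 5, -2], 50]
[[0.0, 0.0, 1.7], [22, 4, -2], 50]
[[0.0, 0.0, 1.7], [22, 3, -2], 50]
```

View pics/side4.png

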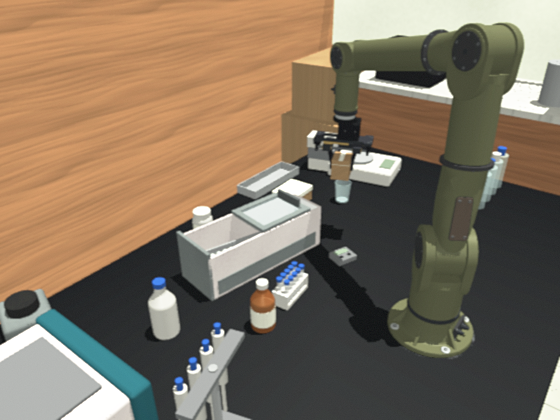

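The carton is held level between the fingers at about (343,165), clear of the bench. I'm raising it a little more first, then carrying it over the feeder.

Emit:
step_arm --rows '[[[0,0,0.5],[4,4,-10],50],[[0,0,1.5],[10,9,-10],50],[[0,0,1.7],[17,14,-6],50],[[0,0,1.7],[18,14,-3],50],[[0,0,1.7],[18,13,-2],50],[[0,0,1.7],[18,12,-1],50],[[0,0,1.7],[19,12,0],50],[[0,0,1.7],[19,11,0],50],[[0,0,1.7],[19,11,0],50],[[0,0,1.7],[20,10,0],50]]'

```text
time: 6.27
position: [0.5245, -0.0892, 0.2755]
tool_rot: [-2.1, -2.331, 0.007]
ft_force: [0.2, 0.7, -1.6]
grip_width: 0.689
```

```bash
python3 - <<'E'
from h import *
p=fw(0,.095);plan([p[0],p[1],.28],ori(-10.8),12,50)
E
```

```text
t 6.2667 n 12 dist [0.0763 0.2295 0.0045] ang 16.78 F [ 0.2  0.7 -1.6] w 0.6888123065759308
[[0.0, 0.0, 1.4], [18, 8, 0], 50]
[[0.0, 0.0, 1.4], [19, 8, 0], 50]
[[0.0, 0.0, 1.4], [19, 7, 0], 50]
[[0.0, 0.0, 1.4], [19, 7, 0], 50]
[[0.0, 0.0, 1.4], [19, 6, 0], 50]
[[0.0, 0.0, 1.4], [19, 6, 0], 50]
[[0.0, 0.0, 1.4], [19, 6, 0], 50]
[[0.0, 0.0, 1.4], [20, 5, 0], 50]
[[0.0, 0.0, 1.4], [20, 5, 0], 50]
[[0.0, 0.0, 1.4], [20, 4, 0], 50]
[[0.0, 0.0, 1.4], [20, 4, 0], 50]
[[0.0, 0.0, 1.4], [20, 3, 0], 50]
```

Emit:
step_arm --rows '[[[0,0,1.4],[18,8,0],50],[[0,0,1.4],[19,8,0],50],[[0,0,1.4],[19,7,0],50],[[0,0,1.4],[19,7,0],50],[[0,0,1.4],[19,6,0],50],[[0,0,1.4],[19,6,0],50],[[0,0,1.4],[19,6,0],50],[[0,0,1.4],[20,5,0],50],[[0,0,1.4],[18,5,0],50],[[0,0,1.0],[12,2,0],50],[[0,0,0.5],[6,1,0],50],[[0,0,0],[0,0,0],50]]'

```text
time: 7.27
position: [0.5805, 0.1214, 0.2631]
tool_rot: [-2.358, -2.037, 0.031]
ft_force: [-0.3, -0.7, -1.6]
grip_width: 0.689
```

```bash
python3 - <<'E'
from h import *
from bench import optics
p=fw(0,.095);plan([p[0],p[1],.2],ori(-10.8),8,50)
d=optics.get_image("top");cv2.imwrite("pics/top5.png",d["frame"][:,:,::-1])
d=optics.get_image("side");cv2.imwrite("pics/side5.png",d["frame"][:,:,::-1])
E
```

```text
t 7.2667 n 8 dist [ 0.0203  0.0189 -0.0631] ang 3.09 F [-0.3 -0.7 -1.6] w 0.6893690630582677
[[-0.2, 0.0, 0.3], [3, 2, 8], 50]
[[-0.2, 0.0, 0.3], [3, 2, 8], 50]
[[-0.2, 0.0, 0.3], [3, 2, 8], 50]
[[-0.2, 0.0, 0.3], [3, 2, 8], 50]
[[-0.2, 0.0, 0.3], [3, 2, 8], 50]
[[-0.2, 0.0, 0.3], [3, 2, 8], 50]
[[-0.2, 0.0, 0.3], [3, 2, 8], 50]
[[-0.2, 0.0, 0.3], [3, 2, 8], 50]
```

View pics/side5.png

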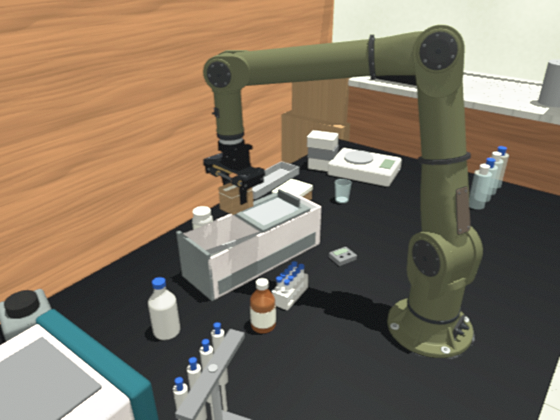

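View pics/top5.png

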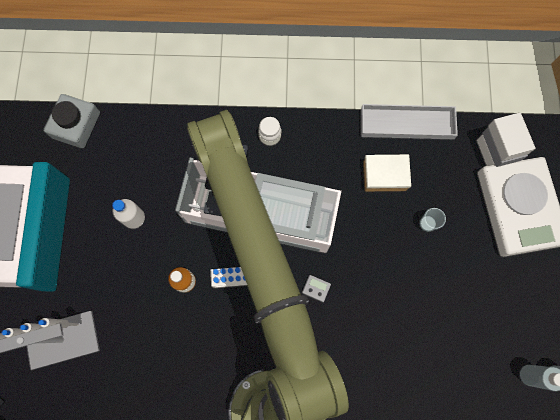

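```bash
python3 - <<'E'
from h import *
p=fw(0,.091);plan([p[0],p[1],.22],ori(-10.8,6),6,50)
E
```

```text
t 7.3667 n 6 dist [ 0.0195  0.0171 -0.0433] ang 6.72 F [ 0.5  0.  -1.8] w 0.6933754296874609
[[-0.3, 1.0, 0.4], [3, 3, 7], 50]
[[-0.3, 1.0, 0.4], [3, 3, 7], 50]
[[-0.3, 1.0, 0.4], [3, 3, 7], 50]
[[-0.3, 1.0, 0.4], [3, 3, 7], 50]
[[-0.3, 1.0, 0.4], [3, 3, 7], 50]
[[-0.3, 1.0, 0.4], [3, 3, 7], 50]
```

Emit:
step_arm --rows '[[[-0.3,1.0,0.4],[4,4,7],50],[[-0.3,1.0,0.4],[4,4,7],50],[[-0.3,1.0,0.4],[4,4,7],50],[[-0.3,1.0,0.4],[3,3,7],50],[[-0.3,1.0,0.4],[3,3,7],50],[[-0.3,1.0,0.4],[2,2,7],50],[[0,0,0],[0,0,0],50]]'

```text
time: 7.95
position: [0.6039, 0.1259, 0.2196]
tool_rot: [-2.386, -1.941, -0.118]
ft_force: [-0.4, -0.3, -1.7]
grip_width: 0.689
```

```bash
python3 - <<'E'
from h import *
p=fw(0,.091);plan([p[0],p[1],.18],ori(-10.8,6),4,50)
E
```

```text
t 7.95 n 4 dist [-0.0038  0.0105 -0.0396] ang 0.98 F [-0.4 -0.3 -1.7] w 0.6887074837187956
[[0.0, 0.1, -0.2], [1, -1, 10], 50]
[[0.0, 0.1, -0.2], [1, -1, 10], 50]
[[0.0, 0.1, -0.2], [1, -1, 10], 50]
[[0.0, 0.1, -0.2], [1, -1, 10], 50]
```

Emit:
step_arm --rows '[[[0,0.2,-0.3],[3,-2,8],50],[[0,0.2,-0.3],[2,-2,8],50],[[0,0.1,-0.2],[2,-1,8],50],[[0,0,0],[1,-1,8],50],[[0,0,0],[0,0,6],50],[[0,0,0],[0,0,0],50]]'

```text
time: 8.45
position: [0.5995, 0.1361, 0.1795]
tool_rot: [-2.372, -1.954, -0.126]
ft_force: [-1.2, -0.4, -1.5]
grip_width: 0.692
```

```bash
python3 - <<'E'
from h import *
from bench import optics
p=fw(0,.091);plan([p[0],p[1],.13],ori(-10.8,6),4,50)
d=optics.get_image("side");u,v=[int(q) for q in proj(d,[*p,.14])]
c=d["frame"][v-60:v+60,u-80:u+80,::-1]; cv2.imwrite("pics/side6.png",cv2.resize(c,None,fx=4,fy=4,interpolation=cv2.INTER_CUBIC))
d=optics.get_image("top");u,v=[int(q) for q in proj(d,[*p,.14])]
c=d["frame"][v-60:v+60,u-80:u+80,::-1]; cv2.imwrite("pics/top6.png",cv2.resize(c,None,fx=4,fy=4,interpolation=cv2.INTER_CUBIC))
E
```

```text
t 8.45 n 4 dist [ 0.0005  0.0003 -0.0495] ang 0.25 F [-1.2 -0.4 -1.5] w 0.6915650899434092
[[0.0, 0.0, -0.1], [-1, 0, 12], 50]
[[0.0, 0.0, -0.1], [-1, 0, 12], 50]
[[0.0, 0.0, -0.1], [-1, 0, 12], 50]
[[0.0, 0.0, -0.1], [-1, 0, 12], 50]
```

View pics/side6.png

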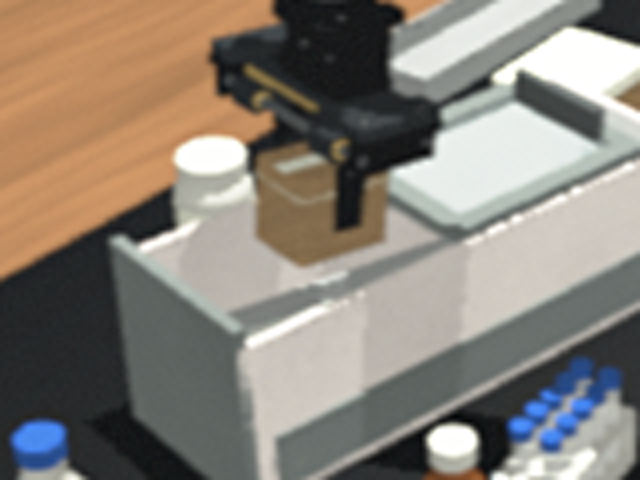

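View pics/top6.png

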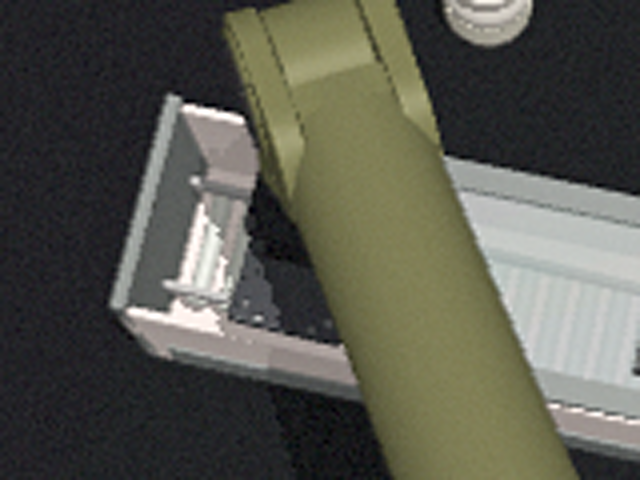

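The carton hangs over the port at about (320,205) in the side crop. It sits inside the walls and is clear of the hatch edge at about (450,225). I'm going down.

Emit:
step_arm --rows '[[[0,0,0],[-1,0,10],50],[[0,0,0],[-1,0,12],50],[[0,0,0],[-1,0,12],50],[[0,0,0],[-1,0,12],50],[[0,0,0],[0,0,6],50],[[0,0,0],[0,0,1],50]]'

```text
time: 9.05
position: [0.6015, 0.138, 0.1229]
tool_rot: [-2.373, -1.954, -0.13]
ft_force: [-0.3, -0.4, -1.5]
grip_width: 0.69
```

```bash
python3 - <<'E'
from h import *
p=fw(0,.091);plan([p[0],p[1],.1],ori(-10.8,6),5,50)
E
```

```text
t 9.05 n 5 dist [-0.0014 -0.0016 -0.0229] ang 0.36 F [-0.3 -0.4 -1.5] w 0.6899393015823801
[[0.1, 0.0, 0.0], [-1, 0, 5], 50]
[[0.1, 0.0, 0.0], [-1, 0, 5], 50]
[[0.1, 0.0, 0.0], [-1, 0, 5], 50]
[[0.1, 0.0, 0.0], [-1, 0, 5], 50]
[[0.1, 0.0, 0.0], [-1, 0, 5], 50]
```

Emit:
step_arm --rows '[[[0,0,0],[-1,0,5],50],[[0,0,0],[-1,0,5],50],[[0,0,0],[-1,0,5],50],[[0,0,0],[-1,0,4],50],[[0,0,0],[0,0,2],50]]'

```text
time: 9.47
position: [0.6014, 0.1361, 0.0992]
tool_rot: [-2.373, -1.954, -0.13]
ft_force: [-0.3, -0.6, -2.7]
grip_width: 0.688
```

```bash
python3 - <<'E'
from h import *
from bench import optics
p=fw(0,.091);plan([p[0],p[1],.0956],ori(-10.8,6),5,50)
d=optics.get_image("side");u,v=[int(q) for q in proj(d,[*p,.14])]
c=d["frame"][v-60:v+60,u-80:u+80,::-1]; cv2.imwrite("pics/side7.png",cv2.resize(c,None,fx=4,fy=4,interpolation=cv2.INTER_CUBIC))
E
```

```text
t 9.4667 n 5 dist [-0.0013  0.0003 -0.0036] ang 0.36 F [-0.3 -0.6 -2.7] w 0.6880480417051567
[[0.0, 0.0, 0.0], [0, 0, 1], 50]
[[0.0, 0.0, 0.0], [0, 0, 1], 50]
[[0.0, 0.0, 0.0], [0, 0, 1], 50]
[[0.0, 0.0, 0.0], [0, 0, 1], 50]
[[0.0, 0.0, 0.0], [0, 0, 1], 50]
```

View pics/side7.png

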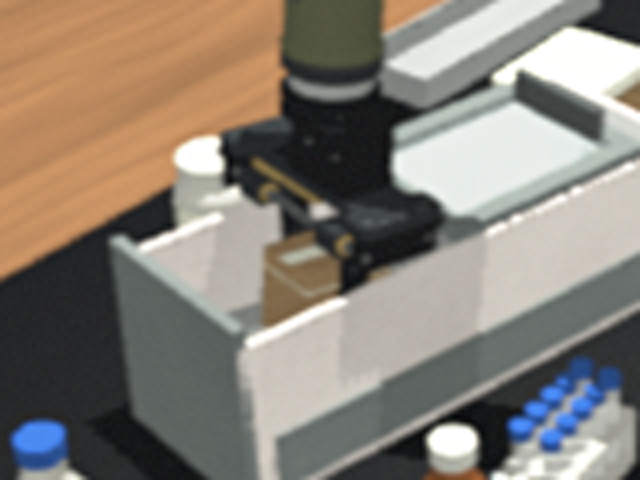

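The carton is inside the port at about (300,275), lane-aligned, with the gripper body above the wall tops. I'm lowering the last few millimetres until the force shows contact.

Emit:
step_arm --rows '[[[0,0,0],[0,0,2],50],[[0,0,0],[0,0,2],50]]'

```text
time: 9.68
position: [0.6018, 0.1367, 0.0954]
tool_rot: [-2.373, -1.954, -0.131]
ft_force: [-2.0, -0.6, 4.5]
grip_width: 0.692
```

Emit:
step_arm --rows '[[[0,0,0],[0,0,2],50],[[0,0,0],[0,0,2],50]]'

```text
time: 9.85
position: [0.6021, 0.1382, 0.095]
tool_rot: [-2.373, -1.954, -0.131]
ft_force: [-5.6, -1.3, 14.6]
grip_width: 0.685
```

Contact came at TCP z 0.0954 against a predicted 0.0956, so the carton is on the rollers. I'm easing off and releasing.

Emit:
step_arm --rows '[[[0,0,0],[0,0,0],50],[[0,0,0],[0,0,0],60],[[0,0,0],[0,0,0],65],[[0,0,0],[0,0,0],72],[[0,0,0],[0,0,0],80]]' --grip_force 5

```text
time: 10.27
position: [0.6039, 0.1392, 0.0972]
tool_rot: [-2.374, -1.957, -0.138]
ft_force: [0.1, 0.2, -0.0]
grip_width: 0.82
```

```bash
python3 - <<'E'
from h import *
from bench import optics
p=fw(0,.091);plan([p[0],p[1],.22],ori(-10.8,6),8,87)
for n in("side","top"):
  d=optics.get_image(n);u,v=[int(q) for q in proj(d,[*fw(0,0),.14])]
  c=d["frame"][v-70:v+70,u-90:u+90,::-1]; cv2.imwrite(f"pics/{n}8.png",cv2.resize(c,None,fx=4,fy=4,interpolation=cv2.INTER_CUBIC))
E
```

```text
t 10.2667 n 8 dist [-0.0038 -0.0028  0.1228] ang 0.61 F [ 0.1  0.2 -0. ] w 0.8203340828644049
[[0.1, 0.0, 0.0], [1, 0, -15], 87]
[[0.1, 0.0, 0.0], [1, 0, -15], 87]
[[0.1, 0.0, 0.0], [1, 0, -15], 87]
[[0.1, 0.0, 0.0], [1, 0, -15], 87]
[[0.1, 0.0, 0.0], [1, 0, -15], 87]
[[0.1, 0.0, 0.0], [1, 0, -15], 87]
[[0.1, 0.0, 0.0], [1, 0, -15], 87]
[[0.1, 0.0, 0.0], [1, 0, -15], 87]
```

View pics/side8.png

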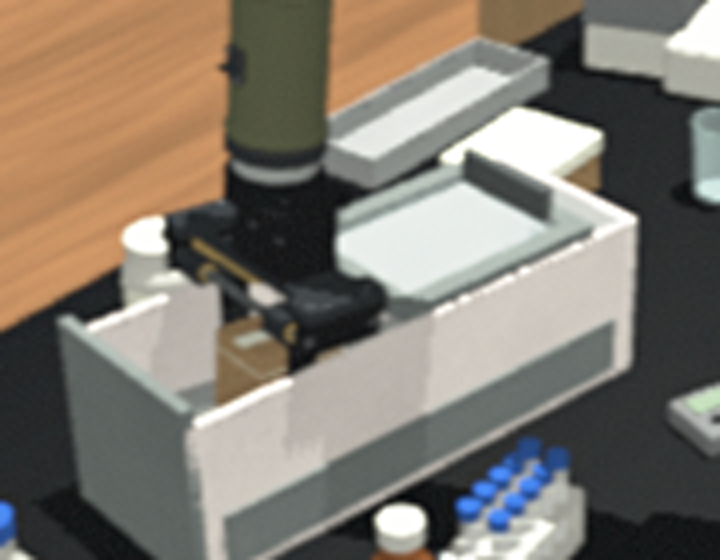

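View pics/top8.png

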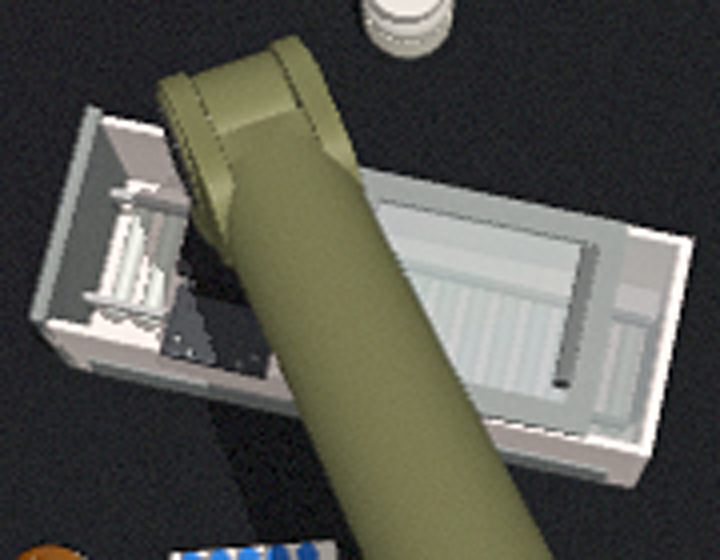

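The carton is still at the port at about (250,350) in the side crop, only just released. I'll open fully and wait.

Emit:
step_arm --rows '[[[0,0,0],[0,0,0],87],[[0,0,0],[0,0,0],87],[[0,0,0],[0,0,0],87],[[0,0,0],[0,0,0],87],[[0,0,0],[0,0,0],87],[[0,0,0],[0,0,0],87],[[0,0,0],[0,0,0],87],[[0,0,0],[0,0,0],87],[[0,0,0],[0,0,0],87],[[0,0,0],[0,0,0],87]]'

```text
time: 11.2
position: [0.6037, 0.139, 0.0967]
tool_rot: [-2.374, -1.956, -0.137]
ft_force: [0.5, -0.2, 0.4]
grip_width: 1.0
```

```bash
python3 - <<'E'
from h import *
from bench import optics
p=fw(0,.091);plan([p[0],p[1],.26],ori(-10.8,0),10,87)
for n in("side","top"):
  d=optics.get_image(n);u,v=[int(q) for q in proj(d,[*fw(0,0),.14])]
  c=d["frame"][v-70:v+70,u-90:u+90,::-1]; cv2.imwrite(f"pics/{n}9.png",cv2.resize(c,None,fx=4,fy=4,interpolation=cv2.INTER_CUBIC))
E
```

```text
t 11.2 n 10 dist [-0.0037 -0.0026  0.1633] ang 6.24 F [ 0.5 -0.2  0.4] w 1.0000340939921333
[[0.0, -0.6, 0.0], [1, 0, -16], 87]
[[0.0, -0.6, 0.0], [1, 0, -16], 87]
[[0.0, -0.6, 0.0], [1, 0, -16], 87]
[[0.0, -0.6, 0.0], [1, 0, -16], 87]
[[0.0, -0.6, 0.0], [1, 0, -16], 87]
[[0.0, -0.6, 0.0], [1, 0, -16], 87]
[[0.0, -0.6, 0.0], [0, 0, -16], 87]
[[0.0, -0.6, 0.0], [0, 0, -16], 87]
[[0.0, -0.6, 0.0], [0, 0, -16], 87]
[[0.0, -0.6, 0.0], [0, 0, -16], 87]
```

View pics/side9.png

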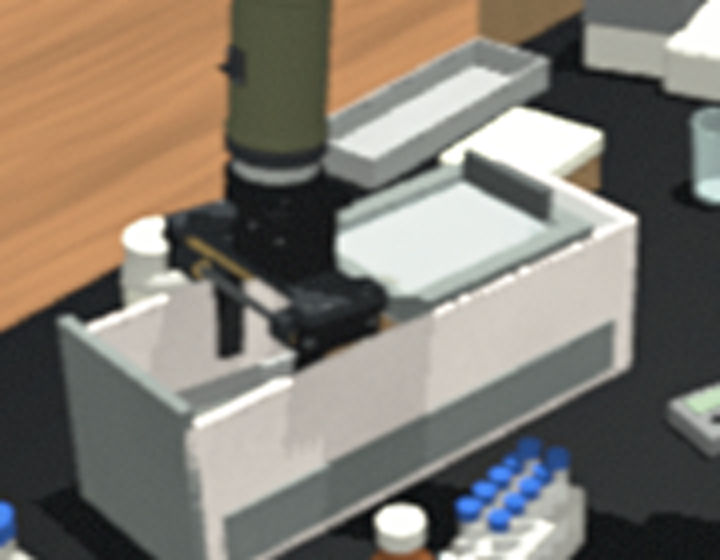

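View pics/top9.png

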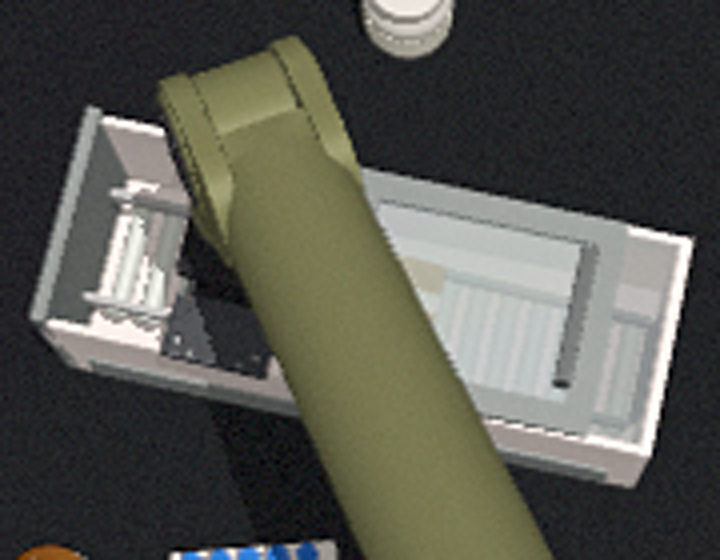

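The carton has left the fingers and is rolling; its edge now shows under the pane at about (425,275) in the top crop. I'll wait a bit longer.

Emit:
step_arm --rows '[[[0,0,0],[0,0,0],87],[[0,0,0],[0,0,0],87],[[0,0,0],[0,0,0],87],[[0,0,0],[0,0,0],87],[[0,0,0],[0,0,0],87],[[0,0,0],[0,0,0],87],[[0,0,0],[0,0,0],87],[[0,0,0],[0,0,0],87],[[0,0,0],[0,0,0],87],[[0,0,0],[0,0,0],87]]'

```text
time: 12.13
position: [0.6037, 0.139, 0.0968]
tool_rot: [-2.374, -1.956, -0.137]
ft_force: [0.1, -0.9, -0.2]
grip_width: 1.005
```

```bash
python3 - <<'E'
from h import *
from bench import optics
p=fw(0,.091);plan([p[0],p[1],.26],ori(-10.8,0),10,87)
for n in("side","top"):
  d=optics.get_image(n);u,v=[int(q) for q in proj(d,[*fw(0,0),.14])]
  c=d["frame"][v-70:v+70,u-90:u+90,::-1]; cv2.imwrite(f"pics/{n}10.png",cv2.resize(c,None,fx=4,fy=4,interpolation=cv2.INTER_CUBIC))
E
```

```text
t 12.1333 n 10 dist [-0.0037 -0.0026  0.1632] ang 6.24 F [ 0.1 -0.9 -0.2] w 1.0048988796910712
[[0.0, -0.6, 0.0], [1, 0, -16], 87]
[[0.0, -0.6, 0.0], [1, 0, -16], 87]
[[0.0, -0.6, 0.0], [1, 0, -16], 87]
[[0.0, -0.6, 0.0], [1, 0, -16], 87]
[[0.0, -0.6, 0.0], [1, 0, -16], 87]
[[0.0, -0.6, 0.0], [1, 0, -16], 87]
[[0.0, -0.6, 0.0], [0, 0, -16], 87]
[[0.0, -0.6, 0.0], [0, 0, -16], 87]
[[0.0, -0.6, 0.0], [0, 0, -16], 87]
[[0.0, -0.6, 0.0], [0, 0, -16], 87]
```

View pics/top10.png

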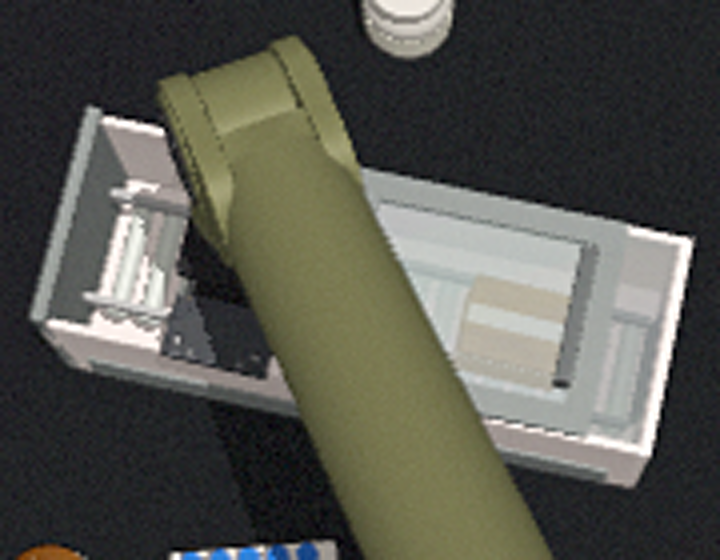

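The carton is still rolling, now at about (520,335) under the pane. I'm lifting the gripper out straight up.

Emit:
step_arm --rows '[[[0,0,0],[1,0,-10],87],[[0,0,0],[1,0,-16],87],[[0,0,0],[1,0,-16],87],[[0,0,0],[1,0,-16],87],[[0,0,0],[1,0,-16],87],[[0,-0.6,0],[1,0,-16],87],[[0,-1.5,0],[0,0,-18],60],[[0,-1.5,0],[0,0,-18],30],[[0,-1.5,0],[0,0,-18],0],[[0,-1,0],[0,0,-18],0],[[0,0,0],[0,0,-8],0],[[0,0,0],[0,0,0],0]]'

```text
time: 13.23
position: [0.5996, 0.1315, 0.2821]
tool_rot: [2.418, 1.992, 0.009]
ft_force: [-0.9, -0.2, -0.1]
grip_width: 0.63
```

```bash
python3 - <<'E'
from h import *
from bench import optics
p=fw(0,-.185);plan([p[0],p[1],.27],ori(-10.8,0),14,0)
for n in("side","top"):
  d=optics.get_image(n);u,v=[int(q) for q in proj(d,[*fw(0,0),.14])]
  c=d["frame"][v-70:v+70,u-90:u+90,::-1]; cv2.imwrite(f"pics/{n}11.png",cv2.resize(c,None,fx=4,fy=4,interpolation=cv2.INTER_CUBIC))
E
```

```text
t 13.2333 n 14 dist [-0.0513 -0.2663 -0.0121] ang 0.66 F [-0.9 -0.2 -0.1] w 0.6300817515489813
[[0.0, 0.0, 0.0], [-19, 0, 1], 0]
[[0.0, 0.0, 0.0], [-19, 0, 1], 0]
[[0.0, 0.0, 0.0], [-19, 0, 1], 0]
[[0.0, 0.0, 0.0], [-19, 0, 1], 0]
[[0.0, 0.0, 0.0], [-19, 0, 1], 0]
[[0.0, 0.0, 0.0], [-19, 0, 1], 0]
[[0.0, 0.0, 0.0], [-19, 0, 1], 0]
[[0.0, 0.0, 0.0], [-19, 0, 1], 0]
[[0.0, 0.0, 0.0], [-19, 0, 1], 0]
[[0.0, 0.0, 0.0], [-19, 0, 1], 0]
[[0.0, 0.0, 0.0], [-19, 0, 1], 0]
[[0.0, 0.0, 0.0], [-19, 0, 1], 0]
[[0.0, 0.0, 0.0], [-19, 0, 1], 0]
[[0.0, 0.0, 0.0], [-19, 0, 1], 0]
```

View pics/top11.png

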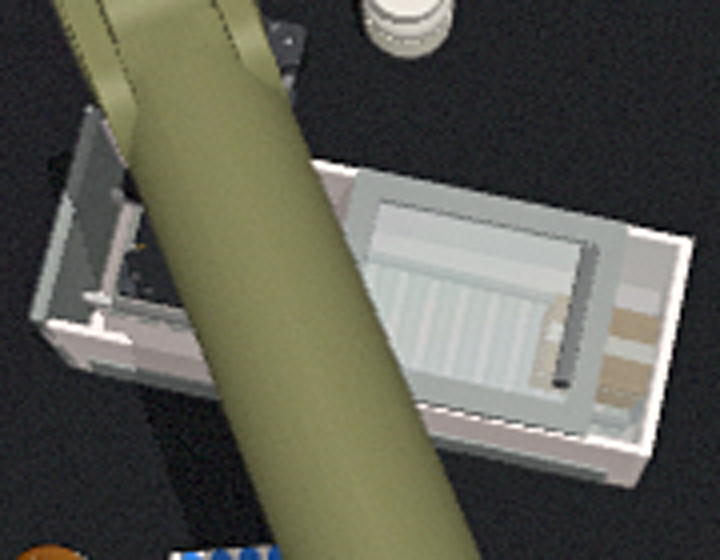

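```bash
python3 - <<'E'
from h import *
from bench import optics
d=optics.get_image("top");u0,v0=[int(q) for q in proj(d,[*fw(0,0),.14])]
im=d["frame"][v0-70:v0+70,u0-90:u0+90,::-1]; im=cv2.resize(im,None,fx=4,fy=4,interpolation=cv2.INTER_CUBIC)
t=np.radians(6)
pts=[]
for x,y in((-.03,-.04),(.03,-.04),(.03,.04),(-.03,.04)):
    yy=-.168+y*np.cos(t)-.07*np.sin(t); z=.033+y*np.sin(t)+.07*np.cos(t)
    q=proj(d,[*fw(x,yy),z]); pts.append((q-[u0-90,v0-70])*4)
print(np.round(pts)); cv2.polylines(im,[np.int32(pts)],True,(0,0,255),1)
cv2.imwrite("pics/top12.png",im)
E
```

```text
[[643. 396.]
 [659. 318.]
 [554. 292.]
 [537. 370.]]
```

View pics/top12.png

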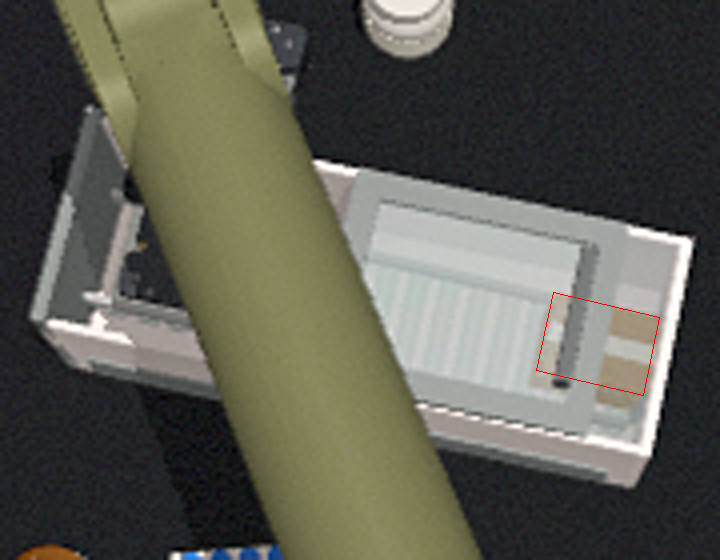

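The expected outline at the stop matches the carton in the image, from about (540,370) to (659,318), so it has reached the stop. I'm now moving to behind the bar.

Emit:
step_arm --rows '[[[0,0,0],[-10,0,0],0],[[0,0,0],[-18,0,0],0],[[0,0,0],[-21,0,0],0],[[0,0,0],[-22,0,0],0],[[0,0,0],[-22,0,0],0],[[0,0,0],[-22,0,0],0],[[0,0,0],[-22,0,0],0],[[0,0,0],[-22,0,0],0],[[0,0,0],[-22,0,0],0],[[0,0,0],[-22,0,0],0],[[0,0,0],[-22,0,0],0],[[0,0,0],[-16,0,0],0]]'

```text
time: 14.38
position: [0.5378, -0.1257, 0.2622]
tool_rot: [-2.418, -1.983, 0.028]
ft_force: [0.2, -0.8, 0.3]
grip_width: 0.008
```

```bash
python3 - <<'E'
from h import *
p=fw(0,-.192);plan([p[0],p[1],.27],ori(-10.8,0),None,0)
E
```

```text
t 14.3833 n 1 dist [ 0.0093 -0.0159  0.0078] ang 1.39 F [ 0.2 -0.8  0.3] w 0.007664018459696431
[[-1.3, 0.3, -0.5], [-14, 12, -8], 0]
```

Emit:
step_arm --rows '[[[-0.7,0.2,-0.3],[-8,6,-2],0],[[-0.5,0.1,-0.2],[-6,5,0],0],[[-0.2,0,0],[-2,2,0],0],[[0,0,0],[0,0,0],0],[[0,0,0],[0,0,0],0]]'

```text
time: 14.8
position: [0.5444, -0.152, 0.26]
tool_rot: [-2.429, -1.989, 0.001]
ft_force: [0.1, 0.4, 0.0]
grip_width: 0.004
```

```bash
python3 - <<'E'
from h import *
p=fw(0,-.192);plan([p[0],p[1],.176],ori(-10.8,0),8,0)
E
```

```text
t 14.8 n 8 dist [ 0.0027  0.0104 -0.084 ] ang 0.58 F [0.1 0.4 0. ] w 0.004413825869473603
[[0.0, 0.0, -0.1], [1, 0, 11], 0]
[[0.0, 0.0, -0.1], [1, 0, 11], 0]
[[0.0, 0.0, -0.1], [1, 0, 11], 0]
[[0.0, 0.0, -0.1], [1, 0, 11], 0]
[[0.0, 0.0, -0.1], [1, 0, 11], 0]
[[0.0, 0.0, -0.1], [1, 0, 11], 0]
[[0.0, 0.0, -0.1], [1, 0, 11], 0]
[[0.0, 0.0, -0.1], [1, 0, 11], 0]
```

Emit:
step_arm --rows '[[[0,0,0],[0,0,11],0],[[0,0,0],[0,0,11],0],[[0,0,0],[0,0,11],0],[[0,0,0],[0,0,11],0],[[0,0,0],[0,0,11],0],[[0,0,0],[0,0,11],0],[[0,0,0],[0,0,10],0],[[0,0,0],[0,0,4],0],[[0,0,0],[0,0,0],0]]'

```text
time: 15.55
position: [0.5437, -0.1451, 0.169]
tool_rot: [-2.415, -1.998, 0.001]
ft_force: [-0.0, -0.3, 0.2]
grip_width: 0.005
```

```bash
python3 - <<'E'
from h import *
p=fw(0,.02);plan([p[0],p[1],.177],ori(-10.8,0),20,0)
from bench import optics
d=optics.get_image("side");u,v=[int(q) for q in proj(d,[*fw(0,0),.14])]
c=d["frame"][v-70:v+70,u-90:u+90,::-1]; cv2.imwrite(f"pics/side13.png",cv2.resize(c,None,fx=4,fy=4,interpolation=cv2.INTER_CUBIC))
E
```

```text
t 15.55 n 20 dist [0.0431 0.2118 0.008 ] ang 0.42 F [-0.  -0.3  0.2] w 0.005480325278125392
[[0.0, 0.0, 0.0], [11, 0, 0], 0]
[[0.0, 0.0, 0.0], [11, 0, 0], 0]
[[0.0, 0.0, 0.0], [11, 0, 0], 0]
[[0.0, 0.0, 0.0], [11, 0, 0], 0]
[[0.0, 0.0, 0.0], [11, 0, 0], 0]
[[0.0, 0.0, 0.0], [11, 0, 0], 0]
[[0.0, 0.0, 0.0], [11, 0, 0], 0]
[[0.0, 0.0, 0.0], [11, 0, 0], 0]
[[0.0, 0.0, 0.0], [11, 0, 0], 0]
[[0.0, 0.0, 0.0], [11, 0, 0], 0]
[[0.0, 0.0, 0.0], [11, 0, 0], 0]
[[0.0, 0.0, 0.0], [11, 0, 0], 0]
[[0.0, 0.0, 0.0], [11, 0, 0], 0]
[[0.0, 0.0, 0.0], [11, 0, 0], 0]
[[0.0, 0.0, 0.0], [11, 0, 0], 0]
[[0.0, 0.0, 0.0], [11, 0, 0], 0]
[[0.0, 0.0, 0.0], [11, 0, 0], 0]
[[0.0, 0.0, 0.0], [11, 0, 0], 0]
[[0.0, 0.0, 0.0], [11, 0, 0], 0]
[[0.0, 0.0, 0.0], [11, 0, 0], 0]
```

View pics/side13.png

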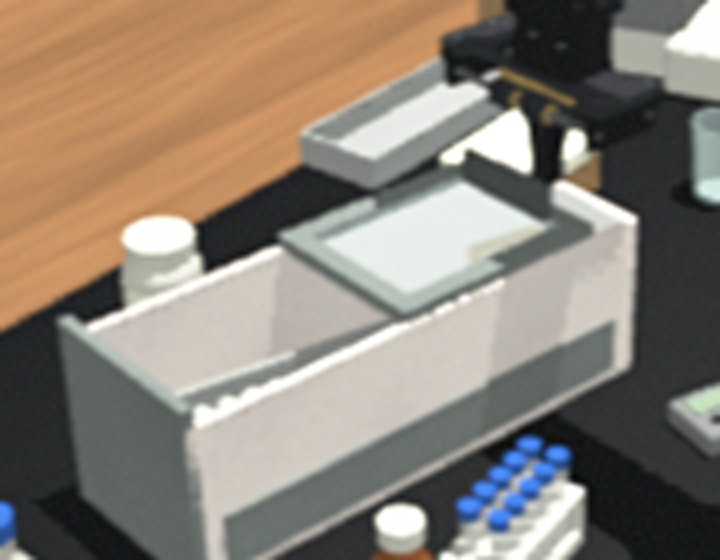

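The closed fingers are at about (545,160), behind the bar. The tips are only 3 mm above hatch level, so I'll raise them 9 mm and then push.

Emit:
step_arm --rows '[[[0,0,0],[0,0,-6],0],[[0,0,0],[2,0,-3],0],[[0,0,0],[6,0,0],0],[[0,0,0],[8,0,0],0],[[0,0,0],[8,0,0],0],[[0,0,0],[8,0,0],0],[[0,0,0],[8,0,0],0]]'

```text
time: 16.18
position: [0.5535, -0.1064, 0.1827]
tool_rot: [-2.425, -1.997, 0.0]
ft_force: [-0.0, -2.6, -1.5]
grip_width: 0.006
```

```bash
python3 - <<'E'
from h import *
p=fw(0,.02);plan([p[0],p[1],.177],ori(-10.8,0),14,0)
E
```

```text
t 16.1833 n 14 dist [ 0.0333  0.173  -0.0057] ang 0.26 F [-0.  -2.6 -1.5] w 0.005897160512495307
[[0.0, 0.0, 0.0], [13, 0, 0], 0]
[[0.0, 0.0, 0.0], [13, 0, 0], 0]
[[0.0, 0.0, 0.0], [13, 0, 0], 0]
[[0.0, 0.0, 0.0], [13, 0, 0], 0]
[[0.0, 0.0, 0.0], [13, 0, 0], 0]
[[0.0, 0.0, 0.0], [13, 0, 0], 0]
[[0.0, 0.0, 0.0], [13, 0, 0], 0]
[[0.0, 0.0, 0.0], [13, 0, 0], 0]
[[0.0, 0.0, 0.0], [13, 0, 0], 0]
[[0.0, 0.0, 0.0], [13, 0, 0], 0]
[[0.0, 0.0, 0.0], [13, 0, 0], 0]
[[0.0, 0.0, 0.0], [13, 0, 0], 0]
[[0.0, 0.0, 0.0], [13, 0, 0], 0]
[[0.0, 0.0, 0.0], [13, 0, 0], 0]
```

Contact with the bar at -2.6 N, and the hatch is moving. I'll keep going.

Emit:
step_arm --rows '[[[0,0,0],[12,0,1],0],[[0,0,0],[12,0,1],0],[[0,0,0],[12,0,1],0],[[0,0,0],[12,0,1],0],[[0,0,0],[12,0,1],0],[[0,0,0],[12,0,1],0],[[0,0,0],[12,0,0],0],[[0,0,0],[12,0,0],0],[[0,0,0],[12,0,0],0],[[0,0,0],[12,0,0],0]]'

```text
time: 17.02
position: [0.5774, 0.0143, 0.1783]
tool_rot: [2.419, 1.986, -0.015]
ft_force: [-1.0, -2.9, 0.3]
grip_width: 0.007
```

```bash
python3 - <<'E'
from h import *
p=fw(0,.024);plan([p[0],p[1],.177],ori(-10.8,0),6,0)
E
```

```text
t 17.0167 n 6 dist [ 0.0101  0.0563 -0.0013] ang 0.94 F [-1.  -2.9  0.3] w 0.00697192562566035
[[0.0, 0.1, -0.1], [10, 0, 0], 0]
[[0.0, 0.1, -0.1], [10, 0, 0], 0]
[[0.0, 0.1, -0.1], [10, 0, 0], 0]
[[0.0, 0.1, -0.1], [10, 0, 0], 0]
[[0.0, 0.1, -0.1], [10, 0, 0], 0]
[[0.0, 0.1, -0.1], [10, 0, 0], 0]
```

Emit:
step_arm --rows '[[[0,0,0],[10,0,0],0],[[0,0,0],[9,0,0],0],[[0,0,0],[8,0,0],0],[[0,0,0],[7,0,0],0],[[0,0,0],[6,0,0],0]]'

```text
time: 17.43
position: [0.5857, 0.0582, 0.1783]
tool_rot: [2.416, 1.988, -0.016]
ft_force: [-0.6, -2.5, 1.5]
grip_width: 0.006
```

Emit:
step_arm --rows '[[[0,0,0],[5,0,0],0],[[0,0,0],[5,0,0],0],[[0,0,0],[5,0,0],0]]'

```text
time: 17.68
position: [0.5877, 0.0682, 0.1783]
tool_rot: [2.414, 1.981, -0.032]
ft_force: [-8.6, -16.9, 9.4]
grip_width: 0.006
```

```bash
python3 - <<'E'
from h import *
p=fw(0,.0245);plan([p[0],p[1],.177],ori(-10.8,0),6,0)
E
```

```text
t 17.6833 n 6 dist [-0.0001  0.0029 -0.0013] ang 1.65 F [ -8.6 -16.9   9.4] w 0.005597564187018347
[[0.0, 0.3, -0.1], [0, 0, 0], 0]
[[0.0, 0.3, -0.1], [0, 0, 0], 0]
[[0.0, 0.3, -0.1], [0, 0, 0], 0]
[[0.0, 0.3, -0.1], [0, 0, 0], 0]
[[0.0, 0.3, -0.1], [0, 0, 0], 0]
[[0.0, 0.3, -0.1], [0, 0, 0], 0]
```

The force jumped to about 19 N at the position predicted for shut. I'm backing off and rising.

Emit:
step_arm --rows '[[[0,0,0],[-6,0,0],0],[[0,0,0],[-10,0,0],0],[[0,0,0],[-10,0,-2],0],[[0,0,0],[-4,0,-12],0],[[0,0,0],[0,0,-20],0],[[0,0,0],[0,0,-25],0],[[0,0,0],[0,0,-25],0],[[0,0,0],[0,0,-25],0],[[0,0,0],[0,-15,-15],0],[[0,0,0],[0,-15,-5],0],[[0,0,0],[0,0,0],0]]'

```text
time: 18.6
position: [0.5511, 0.0475, 0.3185]
tool_rot: [2.421, 1.983, -0.02]
ft_force: [0.9, 1.6, -0.2]
grip_width: 0.003
```

```bash
python3 - <<'E'
from h import *
from bench import optics
p=fw(0,-.2);plan([p[0],p[1],.3],ori(-10.8,0),6,0)
for n in("side","top"):
  d=optics.get_image(n); cv2.imwrite(f"pics/{n}14.png",d["frame"][:,:,::-1])
  X=cloud(d); m=(X[...,2]>.174)&(X[...,2]<.195); Q=X[m]-[*FC,0]; fx=Q[:,:2]@FX; fy=Q[:,:2]@FY
  k=(abs(fx)<.055)&(abs(fy-.04)<.02); print(n,k.sum(),np.median(fy[k]),fy[k].min() if k.any() else 0,fy[k].max() if k.any() else 0)
E
```

```text
t 18.6 n 6 dist [-0.0056 -0.197  -0.0185] ang 1.14 F [ 0.9  1.6 -0.2] w 0.0027862319609569986
[[0.0, 0.2, -0.1], [-32, 6, 4], 0]
[[0.0, 0.2, -0.1], [-32, 5, 4], 0]
[[0.0, 0.2, -0.1], [-32, 5, 3], 0]
[[0.0, 0.2, -0.1], [-32, 5, 3], 0]
[[0.0, 0.2, -0.1], [-32, 5, 3], 0]
[[0.0, 0.2, -0.1], [-32, 5, 3], 0]
side 148 0.04327404302671905 0.032578994433814346 0.050443411036037084
top 0 nan 0 0
  return _methods._mean(a, axis=axis, dtype=dtype,
  ret = ret.dtype.type(ret / rcount)
```

View pics/side14.png

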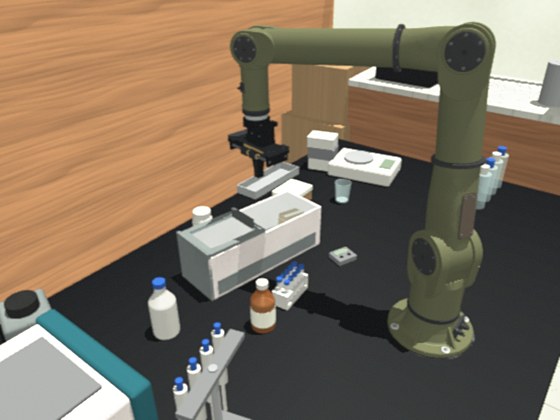

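View pics/top14.png

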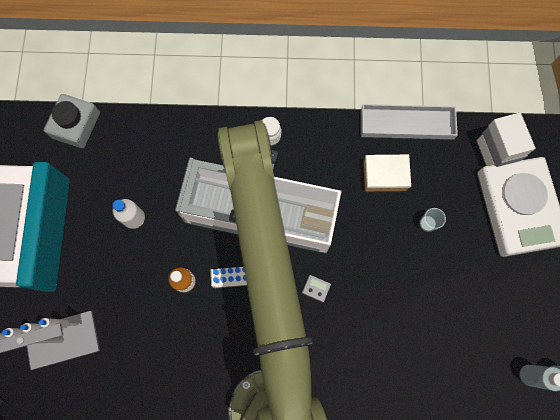

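The hatch now meets the frame plate at about (185,235) in the side view and the carton sits at the low end at about (318,218) in the top view. I'll move the arm aside for a clear last check.

Emit:
step_arm --rows '[[[0,0,0],[-15,0,0],0],[[0,0,0],[-30,0,0],0],[[0,0,0],[-32,0,0],0],[[0,0,0],[-32,0,0],0],[[0,0,0],[-32,0,0],0],[[0,0,0],[-32,0,0],0],[[0,0,0],[-32,0,0],0],[[0,0,0],[-32,0,0],0],[[0,0,0],[-32,0,0],0],[[0,0,0],[-15,0,0],0],[[0,0,0],[0,0,0],0],[[0,0,0],[0,0,0],0]]'

```text
time: 19.7
position: [0.4947, -0.2482, 0.3083]
tool_rot: [-2.427, -1.987, 0.024]
ft_force: [0.6, 0.4, 0.2]
grip_width: 0.008
```

```bash
python3 - <<'E'
from h import *
from bench import optics, status
s=status.get_state(); print(s["time"],s["position"],s["ft_force"],np.abs(s["qd"]).max())
for i,n in enumerate(("top","side")):
  d=optics.get_image(n);u0,v0=[int(q) for q in proj(d,[*fw(0,0),.14])]
  im=d["frame"][v0-70:v0+70,u0-95:u0+95,::-1]; cv2.imwrite(f"pics/{n}15.png",cv2.resize(im,None,fx=4,fy=4,interpolation=cv2.INTER_CUBIC))
  X=cloud(d); Q=X-[*FC,0]; fx=Q[...,:2]@FX; fy=Q[...,:2]@FY; z=X[...,2]
  k=(z>.18)&(z<.195)&(abs(fx)<.055)&(abs(fy-.04)<.02)
  print(n,"bar",k.sum(),np.percentile(fy[k],[2,50,98]) if k.any() else 0)
  k=(z>.153)&(z<.165)&(abs(fx)<.07)&(fy>.0)&(fy<.24)
  print("hatch min y",np.percentile(fy[k],[1,99]))
  # bystander positions
  for nm,b in dict(big=(.713,-.344),timer=(.351,-.130),rack=(.376,.123),beaker=(.562,-.475),amber=(.360,.266)).items():
    k=(np.hypot(X[...,0]-b[0],X[...,1]-b[1])<.1)&(z>.012)&(z<.17)
    P=X[k]
    if n=="top" and len(P): print(nm,cv2.minAreaRect((P[:,:2]*1000).astype(np.float32)))
E
```

```text
19.7 [ 0.49465457 -0.24820767  0.30825214] [0.60962431 0.41983259 0.21865504] 0.029131447317189495
top bar 153 [0.03182196 0.03814856 0.04398921]
hatch min y [0.01509882 0.22215508]
big ((713.2694091796875, -341.60699462890625), (103.8017349243164, 129.69412231445312), 1.6190614700317383)
timer ((355.5570983886719, -118.43437194824219), (95.07197570800781, 60.534828186035156), 69.85935974121094)
rack ((376.70147705078125, 123.50730895996094), (51.01118850708008, 120.73381042480469), 6.4601898193359375)
beaker ((561.0902099609375, -505.65533447265625), (124.9433364868164, 62.050132751464844), 87.54448699951172)
amber ((372.6138916015625, 234.38616943359375), (75.75627899169922, 132.89028930664062), 11.538381576538086)
side bar 111 [0.03378002 0.04247345 0.04738814]
hatch min y [0.02103191 0.22490001]
```

View pics/top15.png

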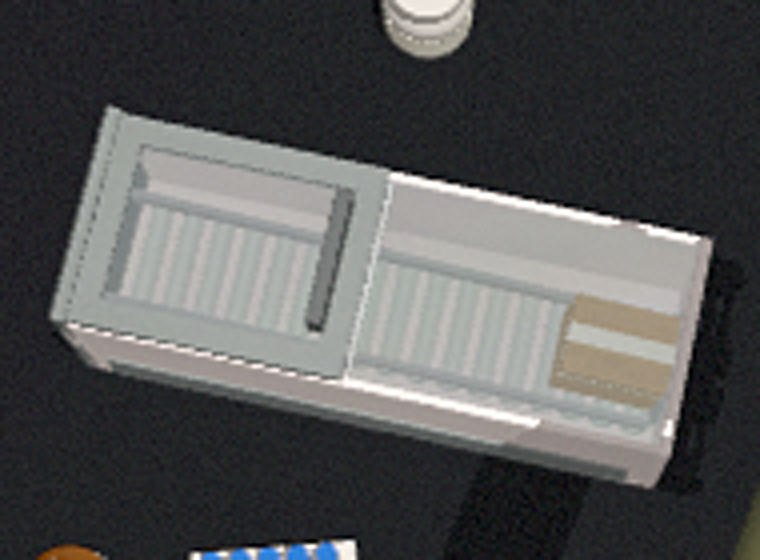

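View pics/side15.png

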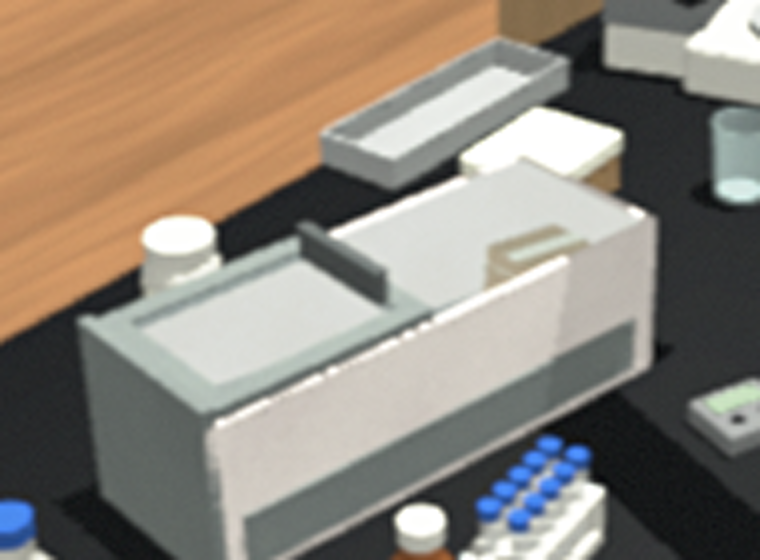

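The top crop shows the hatch against the frame plate (edge line at about x 60–110) and the carton upright at the stop at about (620,350). The hatch's rear edge measures at feeder y 0.015, the shut value. Handing in.

```bash
python3 -c "
from bench import order; print(order.close_job())"
```

```text
the job is handed in; nothing more can be done
None
```

The carton is loaded and resting against the stop, the hatch is shut, and the job was handed in at about 20 s of the 51 s allowed. No verdict was reported.

**What I did:** I gripped the carton across its 60 mm side. The first grasp sat too high, so I opened and re-gripped before lifting. I set it on the rollers tilted 6° to match their slope, about 30 mm downhill of the aim point so it would pick up less speed. Contact came at the predicted height, with about 15 N of force. Once released, it rolled down by itself. I then pushed the bar with closed fingers until the force rose to about 19 N, which showed the hatch was against its frame.

**Last checks:**
- **Carton:** It lies upright and central at the stop, and its outline matched the one projected for the stop position.
- **Hatch:** In the top camera its rear edge is at feeder y 0.015, the shut value, and the bar is at 0.038 against 0.040 expected. The side camera disagreed by a few millimetres, with the bar at 0.042 and the edge at 0.021. I trusted the top camera and the push force.
- **Other things on the bench:** The big box and tube rack measured within about 2 mm of where they started. My automatic fits for the timer, beaker and amber bottle picked up neighbouring objects or the arm, so I can't use them. Those three and the white bottle look unmoved in the pictures.
- **Arm:** It was clear of everything when I handed in.

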